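# Tip the stock carton into the photo frame and take its picture

### The arm

A 6-joint arm with a two-finger parallel gripper is mounted at the origin on the work surface. World frame = base frame: x ahead of the robot, y to its left, z up, the work surface at z = 0. Lengths are in m, angles in degrees, forces in N, time in s.
With the tool pointing down it reaches from about 0.35 to 0.95 m from the base axis. Payload 17.4 kg.
Tool frame: the origin (TCP) lies at the very end of the fingers, on their centre line; the grasp point (between the pads) lies 19 mm behind it; z points along the fingers, y is the line along which they close (so a half turn about z gives the same grasp; the last joint's range is limited). The gripper opens to 93 mm and grips with 3 to 60 N. Pads are 15 mm wide; open, the fingers measure 128 mm over their backs; the gripper's body (75 mm by 188 mm) begins 65 mm behind the grasp point.
Start: joints at [-77.567, 6.646, 82.598, -0, 90.757, -2.166], TCP at [0.17, -0.653, 0.219] pointing down, gripper open.
Joint ranges: [-162.19, 162.19], [-47.58, 125.68], [4.15, 143.07], [-65.23, 245.23], [0.69, 171.88], [-170.13, 170.13]. Speed limits (degrees/s): [108.29, 108.29, 127.2, 180, 180, 180].

### API

Orientations are given as a 3x3 rotation matrix whose columns are the frame's x, y, z axes.
In Python, from rig import observe, get_image, get_calibration, job_done gives the robot as it stands.
- The arm moves only by the shell command python3 -m handwheel 'ROWS' [OPENING] [FORCE]. ROWS is JSON, a list that holds one entry, the list of rows, each a list of 4 numbers: the shift along the world's x, y, z in cm, then the turn about the world's z in degrees. A call has 1 to 8 rows; each row shifts and turns the commanded pose from where the row before left it; what a row does not reach is not made up. A row lasts 1/12 s, in which the tool goes at most 41.7 mm and 7.16 degrees, less where a joint would pass 70% of its speed; a pose out of reach is approached as far as the arm can. A call with a gripper value outside its range is refused whole. OPENING is the closure, from -1 (fully open) to 1 (shut), set as the call begins (- or left out, the last holds). The fingers move at their own pace and stop on an object; FORCE is the grip in N (left out, the last holds). Time passes only in rows, so rows that do not move let the fingers close. It gives the time, the measured TCP pose, the force, the opening and the grip force at its end, in the units of the state.
- observe(): the state, without advancing time (a new reading comes with each control period).
- get_image(name): name is "side" or "top" or "wrist"; returns the picture (384x512x3 uint8, blue, green, red); there is no depth.
- get_calibration(name): a dict with "fov_y" (degrees; the focal length in pixels is half the picture's height over the tangent of half this angle, whatever the lens; pixels are square), "cx", "cy" (the principal point, pixels), "k1" (the pictures are not rectified: a ray, as slopes to the right and down, at radius r is drawn at 1 + k1 r^2 times it, then the intrinsics apply), "eye" and "orientation" of the camera in the world; the wrist camera has in their place "mount" (4x4, takes a point from camera to tool coordinates, whose origin is the TCP and whose axes are the flange's). Camera axes: x right, y up, looking along -z (the intrinsics and any distortion apply to the point x, -y, -z); pixel columns grow to the right and rows downward; lengths in m; the calibration is good to about 2 mm. A picture is of the moment at which its call begins: read the wrist's pose just before it. get_calibration takes no time and is no camera call.
- job_done(): hands the job in; it is judged then, once.
The state is a dict: "time_s": time; "joint_pos": joint angles; "joint_vel": joint speeds; "effort": joint torques, N m; "eef_pos": TCP position; "orientation": TCP orientation; "contact_force": force on the tool from outside, world axes, zero at the start; "ft_torque": the same for the moment, N m; "finger_gap": opening from 0.0 (shut) to 1.0 (fully open); "grasp_force": force on a finger pad.
Only numpy, scipy, OpenCV 4.12 (cv2) and the standard library are available. Lean on these libraries where they do the work, as an engineer would, in place of code of your own. Each camera call takes 0.05 s, during which the arm holds its last target. There are 200 camera calls.

### The job

Tip the tall standing carton over with a push near its top, so that it comes to lie flat on its broad face inside the black taped frame, all of it within the tape. Then press the shutter release button fully down and let it come up again. Only push and press with the fingers: do not grip or lift the carton, and leave everything else on the table as it stands.

Things in the scene. Friction and masses are not known exactly. Their poses are not given: they have to be found in the camera images.
- carton: tall cardboard carton standing on end: 45 thick (own x), 90 wide (own y), 150 tall (own z), 0.2 to 0.4 kg, evenly filled, both broad faces alike. Origin: centre of underside. It stands across one short side of the frame, a broad face towards the frame's middle, foot edge on that side 8 to 33 inside the tape. Pushed square near its top from behind it tips over that edge, past 17 degrees by itself
- frame: photo place marked on the table: a white sheet 360 x 250 with a rectangle of black tape 12 wide on it, flat (under 1.5 thick, nothing to bump into). The opening inside the tape is 210 (its own x) by 160 (its own y). Origin: centre of the opening at table height, z up. The carton stands at its -x end. The sheet may be turned any way round on the table
- foot_l (a point): point on the carton: mid-thickness of its underside at the +y end (carton frame x 0, y 45, z 0)
- foot_r (a point): as foot_l, at y -45
- top_l (a point): point on the carton: mid-thickness of its top at the +y end (x 0, y 45, z 150)
- top_r (a point): as top_l, at y -45
- release (a joint): push button of the camera's shutter release: 0 is up, 0.006 m is fully down; sprung, comes back up by itself, about 5 N to push it right down
- release_top (a point): centre of the top of the button cap, 36 mm across, grey on a small black housing fixed to the table, out at one side (left or right of the robot); pressed straight down
- small_carton: bystander: small plain cardboard carton 60 x 60 x 80 tall, beside the tall carton near the photo frame. Origin: centre of its underside, z up.
- tape_roll: bystander: roll of clear tape lying flat, 90 across, 24 tall, beside the frame. Origin: centre of its underside, z up.
- jar: bystander: jar, 52 across, 75 tall, beside the frame. Origin: centre of its underside, z up.
- can: bystander: can, 44 across, 85 tall, beside the frame. Origin: centre of its underside, z up.
- mug: bystander: white mug, 80 across plus a handle, 90 tall, on the opposite side of the table from the shutter release. Origin: centre of its underside, z up.
- marker: bystander: thick marker pen lying on the table, 130 long (own x), 18 across. Origin on its underside, z up

How it is judged:
By the outcome, as a careful person would: the job done as asked, in the order asked, and still so for the second after the job is handed in, with the robot touching nothing.
It also fails if it takes over 48 s, if anything falls off the work surface, if the arm or the gripper's body presses on something with over 40 N, if the wrist force passes 120 N, or if a joint passes its speed limit or range.

## Working session

There is one attempt and no reset: what is moved stays moved. The work goes in short steps, Python scripts to look and compute and a shell command to move; the robot and the scene stay as the last step left them, time stands still between calls to the robot, and variables do not carry over. Pictures are saved under pics/ and viewed, at most 10 in all, crops included, and the job is handed in when it is done.

```bash
mkdir -p pics
cat > h.py <<'E'
import numpy as np, cv2, json
from rig import observe, get_image, get_calibration
def K(c):
    f=192/np.tan(np.radians(c['fov_y'])/2); return np.array([[f,0,c['cx']],[0,f,c['cy']],[0,0,1.]])
def cam(name,st=None):
    c=get_calibration(name)
    if 'eye' in c: return c,np.array(c['eye']),np.array(c['orientation'])
    st=st or observe(); R=np.array(st['orientation']); M=np.array(c['mount'])
    return c,np.array(st['eef_pos'])+R@M[:3,3],R@M[:3,:3]
def ray(name,uv,st=None):
    c,e,R=cam(name,st); k=K(c)
    p=cv2.undistortPoints(np.array([[uv]],float),k,np.array([c['k1'],0,0,0.]))[0,0]
    return e,R@np.array([p[0],-p[1],-1])
def atz(name,uv,z=0,st=None):
    e,d=ray(name,uv,st); return e+d*(z-e[2])/d[2]
def proj(name,P,st=None):
    c,e,R=cam(name,st); q=(np.array(P)-e)@R; x,y=q[0]/-q[2],-q[1]/-q[2]
    s=1+c['k1']*(x*x+y*y); k=K(c); return k[0,0]*x*s+k[0,2],k[1,1]*y*s+k[1,2]
E
python3 - <<'E'
from h import *
for n in('top','side'):
    i=get_image(n); cv2.imwrite(f'pics/{n}0.png',i); cv2.imwrite(f'pics/{n}.png',cv2.resize(i,(800,600),interpolation=cv2.INTER_CUBIC))
    c=get_calibration(n);print(n,c)
E
```

```text
top {'fov_y': 55.32964896132169, 'cx': 253.5475769767687, 'cy': 192.6054606095149, 'k1': 0.016269751216222716, 'eye': array([ 0.49988209, -0.00213329,  1.02204222]), 'orientation': array([[ 0.02644101,  0.99754344, -0.06486874],
       [-0.99949288,  0.02753298,  0.01599759],
       [ 0.01774432,  0.06441285,  0.99776557]])}
side {'fov_y': 51.886456634726514, 'cx': 261.5759123650991, 'cy': 191.6385219439802, 'k1': -0.05254306068866621, 'eye': array([ 0.44645158, -0.61546262,  0.86321503]), 'orientation': array([[ 0.98496512,  0.12455115, -0.11971097],
       [-0.17249921,  0.74666367, -0.64244641],
       [ 0.00936639,  0.65343735,  0.75692265]])}
```

View pics/top.png

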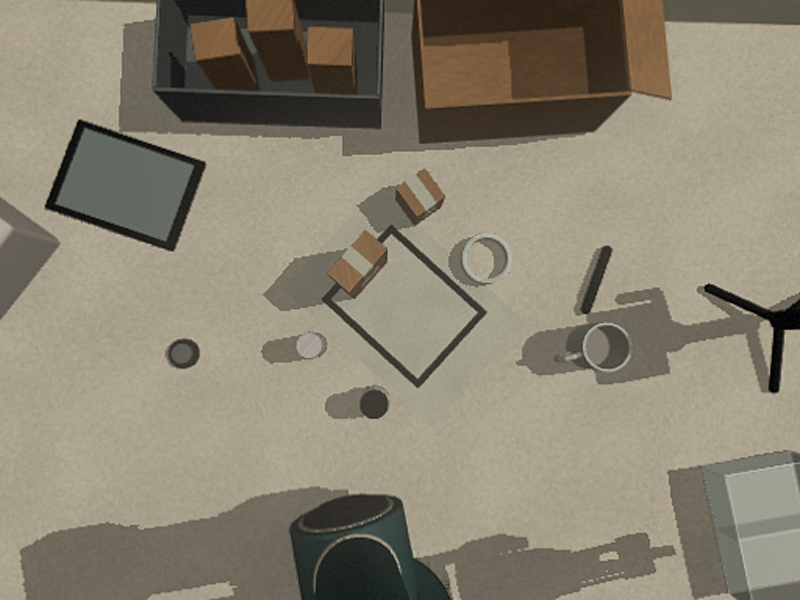

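View pics/side.png

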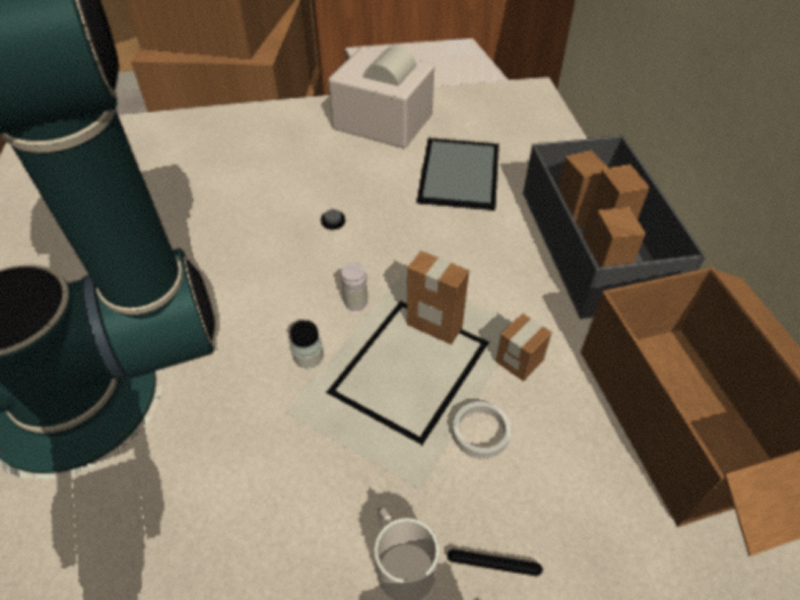

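The top view (800 px scale) shows the frame's outer corners at about (323,298), (391,227), (486,313) and (418,386). The carton is at the upper-left short side, the button at (183,353), and the small carton at (420,195). The side view agrees with this. I'll enlarge the carton area next.

Run:
```python
from h import *
i=cv2.imread('pics/top0.png'); cv2.imwrite('pics/tc.png',cv2.resize(i[130:255,190:330],None,fx=5,fy=5,interpolation=cv2.INTER_CUBIC)[:600])
i=cv2.imread('pics/side0.png'); cv2.imwrite('pics/sc.png',cv2.resize(i[150:290,200:360],None,fx=4,fy=4,interpolation=cv2.INTER_CUBIC))
```

```text
(no output)
```

View pics/tc.png

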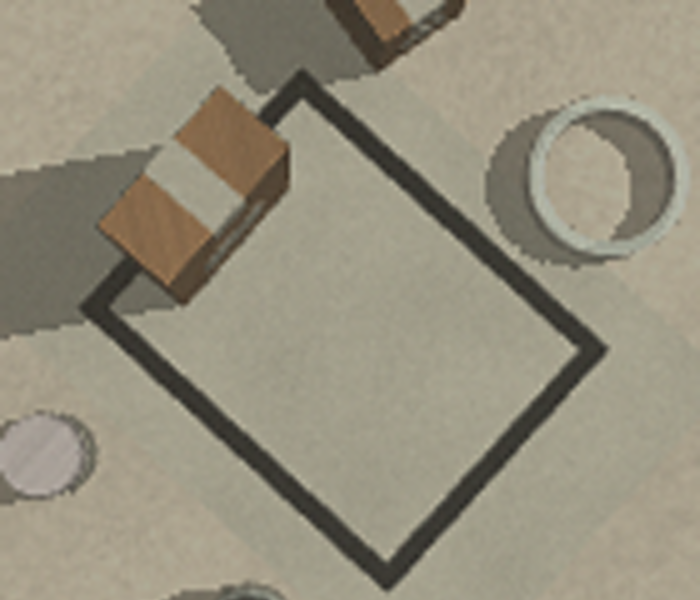

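View pics/sc.png

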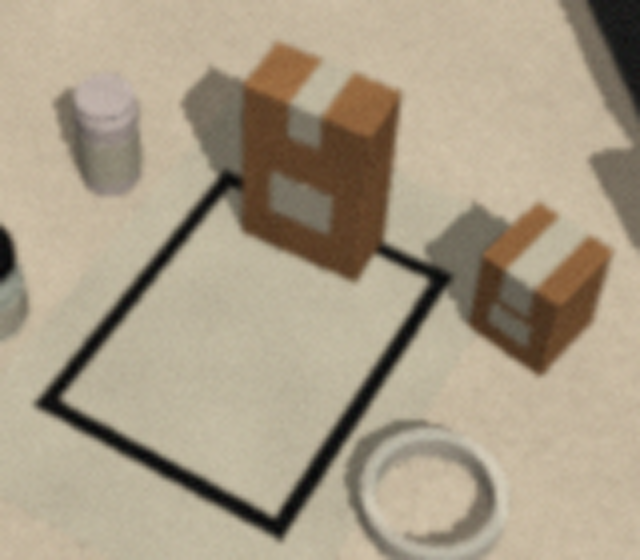

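The top crop shows the frame's outer corners at (300,70), (607,347), (388,588) and (82,307), and the carton's top at (219,87), (290,152), (170,290) and (98,225). The side crop shows the front foot edge at (243,232) to (355,280).

Run:
```python
from h import *
np.set_printoptions(precision=4,suppress=True)
t=lambda u,v:(u/5+190-.4,v/5+130-.4)
s=lambda u,v:(u/4+200-.4,v/4+150-.4)
F=np.array([atz('top',t(*p)) for p in[(300,70),(607,347),(388,588),(82,307)]]); C=F.mean(0)
print('frame',F,C,np.linalg.norm(F-np.roll(F,-1,0),axis=1))
x=(F[1]+F[2]-F[0]-F[3])[:2]; x/=np.linalg.norm(x); y=np.array([-x[1],x[0]]); print('x',x,np.degrees(np.arctan2(x[1],x[0])))
G=np.array([atz('side',s(*p)) for p in[(228,177),(446,277),(280,532),(44,402)]]);print('frame side',G)
T=np.array([atz('top',t(*p),.15) for p in[(219,87),(290,152),(170,290),(98,225)]])
print('top',T,np.linalg.norm(T-np.roll(T,-1,0),axis=1),'ctr',T.mean(0))
fr=lambda P:np.c_[(P-C)[:,:2]@x,(P-C)[:,:2]@y]
print('topinframe',fr(T))
B=np.array([atz('side',s(*p)) for p in[(243,232),(355,280)]]);print('foot',B,fr(B))
S=np.array([atz('side',s(*p),.15) for p in[(278,43),(400,92),(372,138),(243,85)]]);print('topside',S,fr(S))
b=(183/1.5625-.2,353/1.5625-.2)
for z in(.02,.03,.04):print('button',z,atz('top',b,z),atz('side',(333/1.5625,216/1.5625),z))
for n,p,z in[('jar',(374,402),.075),('can',(311,344),.085),('small',(420,193),.08),('roll',(486,258),.024)]:
  P=atz('top',(p[0]/1.5625,p[1]/1.5625),z);print(n,P,fr(P[None]))
print(observe())
```

```text
frame [[ 0.7044 -0.0037  0.    ]
 [ 0.5528 -0.1798  0.    ]
 [ 0.4158 -0.0604  0.    ]
 [ 0.5672  0.1142  0.    ]] [ 0.5601 -0.0324  0.    ] [0.2324 0.1818 0.231  0.181 ]
x [-0.6537 -0.7568] -130.81980824377442
frame side [[ 0.5674  0.1113  0.    ]
 [ 0.6996 -0.0019 -0.    ]
 [ 0.552  -0.172   0.    ]
 [ 0.4199 -0.0563  0.    ]]
top [[0.665  0.0352 0.15  ]
 [0.6345 0.0002 0.15  ]
 [0.5666 0.0556 0.15  ]
 [0.5967 0.0909 0.15  ]] [0.0464 0.0877 0.0464 0.0881] ctr [0.6157 0.0455 0.15  ]
topinframe [[-0.1198  0.0352]
 [-0.0734  0.035 ]
 [-0.0709 -0.0526]
 [-0.1173 -0.0529]]
foot [[0.5694 0.0598 0.    ]
 [0.6376 0.006  0.    ]] [[-0.0759 -0.0532]
 [-0.0797  0.0336]]
topside [[0.5966 0.0911 0.15  ]
 [0.6637 0.0361 0.15  ]
 [0.6378 0.0013 0.15  ]
 [0.5681 0.0581 0.15  ]] [[-0.1174 -0.0531]
 [-0.1196  0.0336]
 [-0.0764  0.0368]
 [-0.0737 -0.0531]]
button 0.02 [0.4652 0.3485 0.02  ] [0.4659 0.3479 0.02  ]
button 0.03 [0.4656 0.345  0.03  ] [0.4657 0.3364 0.03  ]
button 0.04 [0.4659 0.3415 0.04  ] [0.4654 0.325  0.04  ]
jar [0.3946 0.0146 0.075 ] [[ 0.0726 -0.1559]]
can [0.4868 0.1196 0.085 ] [[-0.0671 -0.1549]]
small [ 0.7429 -0.0523  0.08  ] [[-0.1045  0.1513]]
roll [ 0.6449 -0.1742  0.024 ] [[0.0519 0.1569]]
{'time_s': 0.1, 'joint_pos': array([-77.5667,   6.6684,  82.6313,   0.0002,  90.7556,  -2.1634]), 'joint_vel': array([-0.0173, -0.0162, -0.1151,  0.0574, -0.0427, -0.1204]), 'effort': array([  0.0019, -72.2892, -62.3865,   0.0781,   0.0227,  -0.0001]), 'eef_pos': array([ 0.1701, -0.653 ,  0.218 ]), 'orientation': array([[ 0.9677,  0.252 , -0.0002],
       [ 0.252 , -0.9677,  0.0009],
       [ 0.    , -0.001 , -1.    ]]), 'contact_force': array([-0.6433,  0.5906, -0.1207]), 'ft_torque': array([ 0.0207, -0.0312,  0.0072]), 'grasp_force': 0.0, 'finger_gap': 1.0014802664866886}
```

```bash
python3 -m handwheel '[[[2.05,3.12,0.4,4.3],[2.05,3.12,0.4,4.3],[2.05,3.12,0.4,4.3],[2.05,3.12,0.4,4.3],[2.05,3.12,0.4,4.3],[2.05,3.12,0.4,4.3],[2.05,3.12,0,4.3],[2.05,3.12,0,4.5]]]' 1 20
python3 -m handwheel '[[[2.05,3.12,0,0],[2.05,3.12,0,0],[2.05,3.12,0,0],[2.05,3.12,0,0],[2.05,3.12,0,0],[2.05,3.12,0,0],[2.05,3.12,0,0],[2.05,3.12,0,0]]]'
python3 -m handwheel '[[[2.05,3.12,0,0],[2.05,3.12,0,0],[2.05,3.12,0,0],[2.05,3.12,0,0],[2.05,3.12,0,0],[2.05,3.12,0,0],[2.05,3.12,0,0],[2,3.1,0,0]]]'
python3 -m handwheel '[[[0,0,0,0],[0,0,0,0]]]'
```

```text
time_s: 0.77
eef_pos: [0.3347, -0.402, 0.2427]
orientation: [[0.651, 0.759, 0.0], [0.759, -0.651, -0.0], [-0.0, 0.0, -1.0]]
contact_force: [0.2, 0.1, -0.2]
finger_gap: 0.474
grasp_force: 0.0
time_s: 1.43
eef_pos: [0.4987, -0.1522, 0.2425]
orientation: [[0.653, 0.757, -0.0], [0.757, -0.653, -0.0], [-0.0, -0.0, -1.0]]
contact_force: [1.4, -0.9, 0.4]
finger_gap: 0.002
grasp_force: 0.0
time_s: 2.1
eef_pos: [0.6623, 0.0973, 0.2422]
orientation: [[0.653, 0.757, -0.001], [0.757, -0.653, -0.0], [-0.0, -0.0, -1.0]]
contact_force: [-0.9, -1.0, 0.3]
finger_gap: 0.001
grasp_force: 0.0
time_s: 2.27
eef_pos: [0.6619, 0.0968, 0.2414]
orientation: [[0.652, 0.758, -0.002], [0.758, -0.652, -0.0], [-0.001, -0.001, -1.0]]
contact_force: [-0.7, -0.6, -0.4]
finger_gap: 0.003
grasp_force: 0.0
```

```bash
python3 -m handwheel '[[[0,0,-3,0],[0,0,-3,0],[0,0,-3,0],[0,0,-2.6,0],[0,0,0,0]]]'
python3 - <<'E'
from h import *
o=[]
i=get_image('side')[80:260,180:380]; j=get_image('top')[110:250,180:330]
i=cv2.resize(i,(445,400)); j=cv2.resize(j,(355,400))
cv2.imwrite('pics/pre.png',np.hstack([i,j]))
E
```

```text
time_s: 2.68
eef_pos: [0.659, 0.094, 0.1209]
orientation: [[0.654, 0.756, -0.007], [0.756, -0.654, -0.001], [-0.005, -0.005, -1.0]]
contact_force: [-0.3, -0.3, -0.4]
finger_gap: 0.005
grasp_force: 0.0
```

View pics/pre.png

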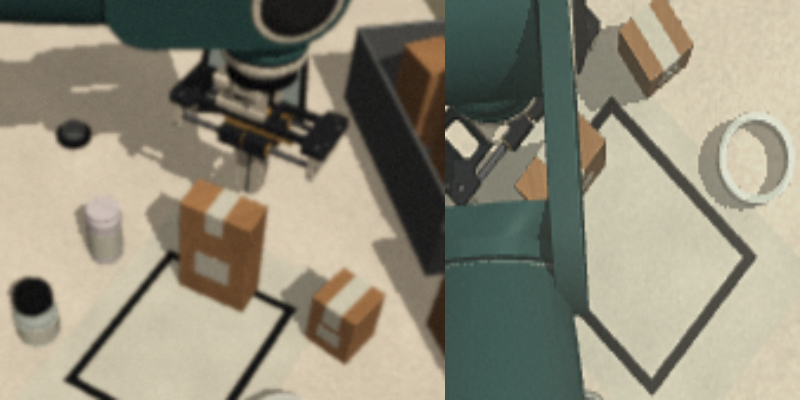

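The fingers sit centred behind the carton, so I'll push now.

```bash
python3 -m handwheel '[[[-0.5,-0.6,0,0],[-0.5,-0.6,0,0],[-0.4,-0.46,0,0],[-0.3,-0.35,0,0],[-0.26,-0.3,0,0],[-0.26,-0.3,0,0]]]'
for k in 1 2 ; do echo; done
python3 -m handwheel '[[[-0.26,-0.3,0,0],[-0.26,-0.3,0,0],[-0.26,-0.3,0,0],[-0.26,-0.3,0,0]]]'
python3 -m handwheel '[[[-0.26,-0.3,0,0],[-0.26,-0.3,0,0],[-0.26,-0.3,0,0],[-0.26,-0.3,0,0]]]'
python3 - <<'E'
from h import *
cv2.imwrite('pics/p1.png',cv2.resize(get_image('side')[80:260,180:380],(445,400)))
E
```

```text
time_s: 3.28
eef_pos: [0.6392, 0.0689, 0.1271]
orientation: [[0.654, 0.757, 0.001], [0.757, -0.654, 0.0], [0.0, 0.0, -1.0]]
contact_force: [0.1, 0.6, 0.2]
finger_gap: 0.005
grasp_force: 0.3


time_s: 3.62
eef_pos: [0.6288, 0.057, 0.1266]
orientation: [[0.653, 0.757, -0.0], [0.757, -0.653, 0.0], [-0.0, -0.0, -1.0]]
contact_force: [-0.2, 1.0, -0.1]
finger_gap: 0.006
grasp_force: 0.2
time_s: 3.95
eef_pos: [0.6184, 0.045, 0.1266]
orientation: [[0.653, 0.757, -0.0], [0.757, -0.653, 0.0], [-0.0, -0.0, -1.0]]
contact_force: [-0.6, -1.4, 0.6]
finger_gap: 0.006
grasp_force: 0.0
```

View pics/p1.png

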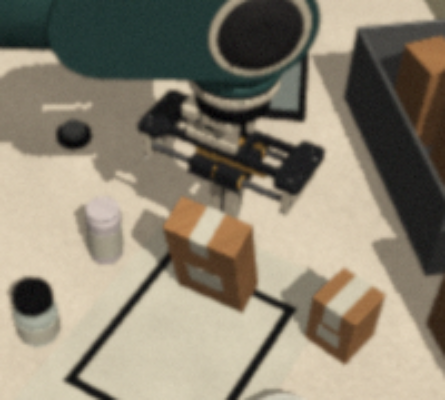

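The carton is tilting about its foot edge without sliding. I'll keep pushing.

```bash
python3 -m handwheel '[[[-0.26,-0.3,0,0],[-0.26,-0.3,0,0],[-0.26,-0.3,0,0],[-0.26,-0.3,0,0],[-0.26,-0.3,0,0],[-0.26,-0.3,0,0],[-0.2,-0.23,0,0],[0,0,0,0]]]'
python3 -m handwheel '[[[0,0,0,0],[0,0,0,0],[0,0,0,0],[0,0,0,0],[0,0,0,0],[0,0,0,0]]]'
python3 - <<'E'
from h import *
cv2.imwrite('pics/p2.png',cv2.resize(get_image('side')[80:260,180:380],(445,400)))
E
```

```text
time_s: 4.67
eef_pos: [0.6007, 0.0246, 0.1267]
orientation: [[0.654, 0.757, -0.0], [0.757, -0.654, -0.0], [-0.0, 0.0, -1.0]]
contact_force: [0.0, -0.1, -0.9]
finger_gap: 0.005
grasp_force: 0.0
time_s: 5.17
eef_pos: [0.6011, 0.0251, 0.1266]
orientation: [[0.653, 0.757, -0.0], [0.757, -0.653, 0.0], [-0.0, -0.0, -1.0]]
contact_force: [-0.1, 0.3, 0.8]
finger_gap: 0.005
grasp_force: 0.0
```

View pics/p2.png

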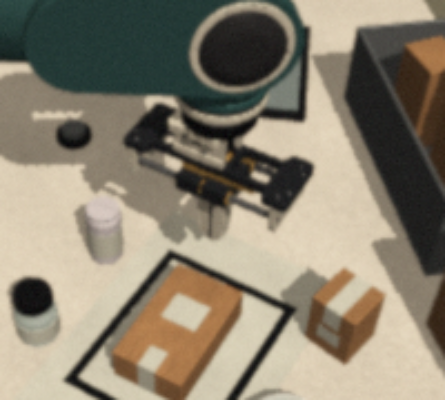

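The carton lies flat, apparently inside the tape. Next I move above the button and check the carton from the top.

```bash
python3 -m handwheel '[[[0,0,3,0],[0,0,3,0],[-1.1,2.7,0,0],[-1.1,2.7,0,0],[-1.1,2.7,0,0],[-1.1,2.7,0,0],[-1.1,2.7,0,0],[-1.1,2.7,0,0]]]'
python3 -m handwheel '[[[-1.1,2.7,0,0],[-1.1,2.7,0,0],[-1.2,2.7,-1,0],[-1.2,2.7,-1,0],[-1.2,2.7,-1,0],[-1.2,2.6,-1,0],[0,0,0,0],[0,0,0,0]]]'
python3 - <<'E'
from h import *
st=observe(); w=get_image('wrist'); j=get_image('top'); s=get_image('side')
print(st['eef_pos'],proj('wrist',(.4652,.3485,.02),st))
cv2.imwrite('pics/w0.png',w)
cv2.imwrite('pics/p3.png',np.hstack([cv2.resize(w,(400,300)),cv2.resize(j[130:255,180:340],(384,300))]))
cv2.imwrite('pics/s3.png',s)
E
```

```text
time_s: 5.88
eef_pos: [0.5343, 0.1882, 0.1868]
orientation: [[0.654, 0.757, 0.0], [0.757, -0.654, 0.0], [0.0, 0.0, -1.0]]
contact_force: [0.5, 0.4, -0.3]
finger_gap: 0.008
grasp_force: 0.0
time_s: 6.55
eef_pos: [0.4642, 0.3488, 0.146]
orientation: [[0.652, 0.758, -0.001], [0.758, -0.652, -0.001], [-0.001, -0.0, -1.0]]
contact_force: [0.6, -1.0, -0.6]
finger_gap: 0.007
grasp_force: 0.0
[0.46418955 0.34882551 0.14596651] (np.float64(256.99668876883334), np.float64(181.60972818687623))
```

View pics/p3.png

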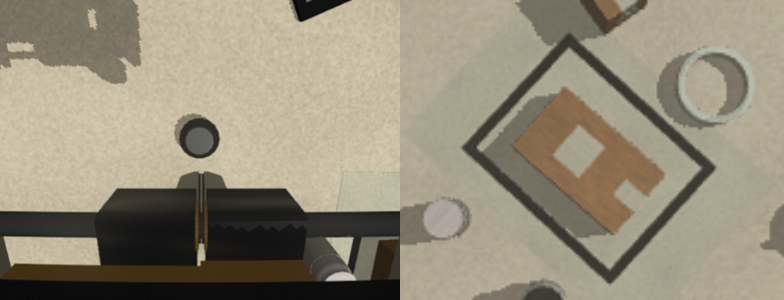

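In the top view the carton lies well inside the tape on all sides. In the wrist view the button is at (255,180), against a predicted (257,182). Pressing now.

```bash
python3 -m handwheel '[[[0,0,-2.5,0],[0,0,-2.5,0],[0,0,-2.5,0],[0,0,-2.5,0],[0,0,-0.3,0],[0,0,-0.3,0],[0,0,-0.3,0],[0,0,0,0]]]'
python3 -m handwheel '[[[0,0,-0.2,0],[0,0,-0.2,0],[0,0,-0.2,0],[0,0,0,0]]]'
python3 -m handwheel '[[[0,0,-0.2,0],[0,0,-0.2,0],[0,0,0,0]]]'
```

```text
time_s: 7.37
eef_pos: [0.4658, 0.3481, 0.0389]
orientation: [[0.654, 0.757, 0.001], [0.757, -0.654, 0.001], [0.002, 0.0, -1.0]]
contact_force: [0.1, -0.3, 1.1]
finger_gap: 0.007
grasp_force: 0.0
time_s: 7.7
eef_pos: [0.465, 0.348, 0.0315]
orientation: [[0.653, 0.757, -0.0], [0.757, -0.653, -0.0], [-0.0, -0.0, -1.0]]
contact_force: [0.4, 0.1, 0.3]
finger_gap: 0.008
grasp_force: 0.0
time_s: 7.95
eef_pos: [0.4648, 0.3479, 0.0272]
orientation: [[0.653, 0.757, -0.0], [0.757, -0.653, -0.0], [-0.001, -0.0, -1.0]]
contact_force: [-0.9, -0.7, 0.2]
finger_gap: 0.001
grasp_force: 0.0
```

```bash
for k in 1; do python3 -m handwheel '[[[0,0,-0.2,0],[0,0,-0.1,0],[0,0,0,0]]]'; done | grep -E 'eef|cont'
python3 -m handwheel '[[[0,0,-0.1,0],[0,0,-0.1,0],[0,0,-0.1,0],[0,0,0,0]]]'| grep -E 'eef|cont'
python3 -m handwheel '[[[0,0,-0.1,0],[0,0,-0.1,0],[0,0,0,0]]]'| grep -E 'eef|cont'
```

```text
eef_pos: [0.4649, 0.3479, 0.0243]
contact_force: [-0.1, 0.2, 0.0]
eef_pos: [0.4651, 0.348, 0.0216]
contact_force: [-0.5, -0.1, 2.1]
eef_pos: [0.4651, 0.348, 0.0196]
contact_force: [-0.6, 0.3, 3.2]
```

```bash
python3 -m handwheel '[[[0,0,-0.1,0],[0,0,-0.1,0],[0,0,0,0]]]'| grep -E 'eef|cont'
python3 -m handwheel '[[[0,0,-0.1,0],[0,0,-0.05,0],[0,0,0,0]]]'| grep -E 'eef|cont'
```

```text
eef_pos: [0.4651, 0.348, 0.0176]
contact_force: [-0.9, 0.3, 3.8]
eef_pos: [0.4651, 0.348, 0.0163]
contact_force: [0.5, -0.1, 4.4]
```

```bash
python3 -m handwheel '[[[0,0,-0.1,0],[0,0,0,0],[0,0,0,0]]]'| grep -E 'eef|cont'
python3 -m handwheel '[[[0,0,-0.1,0],[0,0,0,0],[0,0,0,0]]]'| grep -E 'eef|cont'
```

```text
eef_pos: [0.4652, 0.3481, 0.0161]
contact_force: [-5.9, -3.5, 14.3]
eef_pos: [0.4653, 0.3481, 0.0159]
contact_force: [-9.2, -6.3, 23.7]
```

The button is bottomed: the force jumped and the tool stopped at about 16 mm. Now I release it and back off.

```bash
python3 -m handwheel '[[[0,0,0.5,0],[0,0,1,0],[0,0,2,0],[0,0,3,0],[0,0,3,0],[0,0,3,0],[0,0,0,0],[0,0,0,0]]]'| grep -E 'time|eef|cont'
python3 -m handwheel '[[[0,0,0,0],[0,0,0,0],[0,0,0,0],[0,0,0,0]]]'| grep -E 'time|cont'
python3 - <<'E'
from h import *
j=get_image('top'); s=get_image('side')
cv2.imwrite('pics/fin.png',np.hstack([cv2.resize(s[80:384,180:400],(326,450)),cv2.resize(j[100:280,90:270+10],(474,450))]))
E
```

```text
time_s: 10.45
eef_pos: [0.4655, 0.3484, 0.141]
contact_force: [0.6, 0.3, -1.3]
time_s: 10.78
contact_force: [0.6, -0.3, 0.5]
```

View pics/fin.png

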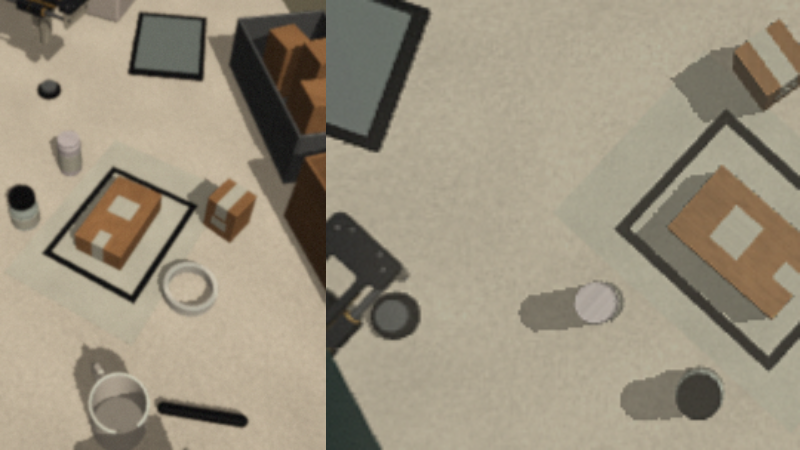

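The carton is flat inside the tape, the other objects look undisturbed, and the robot is clear of everything.

```bash
python3 -c "from rig import job_done; print(job_done())"
```

```text
the job is handed in; nothing more can be done
None
```

The carton was tipped flat and lies inside the tape, the shutter release was pressed to its stop and let go, and the job was handed in at about 11 s; no verdict came back.

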